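Spring a lamp cartridge into the light table

TASK

Fit the long lamp cartridge from the tray into the open lamp bay of the light table: with its other end raised, push one end against the spring contact to compress it, then tip the raised end down in front of the fixed contact, so that the cartridge lies fully home in the bay, held between the two contacts, and let go. Leave the short cartridge where it lies in the tray.

Things in the scene. Friction and masses are not known exactly. Their poses are not given: they have to be found in the camera images.
- long_cartridge_mid (a point): Long lamp cartridge: white cylinder with steel end caps, diameter 34 mm, length 110 mm, 0.18 kg, both ends flat and alike (either way round is right). This point is its centre; x runs along its axis, roughly away from the robot. It lies level, axis 31 mm above the table and 25 mm above the floor of the black tray, on two V saddles narrower than itself, so its sides are free. Tray rim 13 mm high.
- short_cartridge_mid (a point): Short lamp cartridge, the wrong one: alike but 70 mm long. This point is its centre. It lies in the tray's other lane, parallel to the long one and 100 mm to its side, and stays there.
- bay (a point): Lamp bay of the low white light table. Point: centre of a fully seated cartridge, 45 mm above the bench, 25 mm above the deck; z up, x along the bay from spring contact (end nearer the robot) to fixed contact. Fixed contact face at x=+55 mm, its post 44 wide, 10 above the axis. Open on top; narrow V saddles carry and centre the cartridge. Beside it: dark-pane half from y=+65 mm, 5 mm above the axis.
- contact (a joint): Spring contact, a copper disc of diameter 22 mm centred on the bay's axis. 0 when free, its face then at bay x=-45 mm; grows as it is pressed to -x, stop at 0.030 m; 0.010 with a cartridge seated. About 1 N to start, then 0.3 N per mm. Behind it the black spring housing, 44 mm wide, starts at bay x=-77 mm and rises 16 mm above the axis.
Not all that is in view belongs to the job. Leave any brown or green look-alike of the part that bears long_cartridge_mid alone.

How it is judged:
By the outcome, as a careful person would: the job done as asked, in the order asked, and still so for the second after the job is handed in, with the robot touching nothing.
It also fails if it takes over 40 s, if anything falls off the work surface, if the arm or the gripper's body presses on something with over 40 N, if the wrist force passes 120 N, or if a joint passes its speed limit or range.

ROBOT

A 6-joint arm with a two-finger parallel gripper is mounted at the origin on the work surface. World frame = base frame: x ahead of the robot, y to its left, z up, the work surface at z = 0. Lengths are in m, angles in rad, forces in N, time in s.
With the tool pointing down it reaches from about 0.25 to 0.725 m from the base axis. Payload 4 kg.
Tool frame: the origin (TCP) lies midway between the tips of the shut fingers; the grasp point (between the pads) lies 19 mm behind it; y points along the fingers, x is the direction in which the jaws open and shut, and the axes are right-handed (so a half turn about y gives the same grasp; the last joint's range is limited). The gripper opens to 85 mm and grips with 20 to 120 N. Pads are 22 mm wide; open, the fingers measure 114 mm over their backs; the gripper's body (76 mm by 85 mm) begins 54 mm behind the grasp point. The pads swing forward as they close: fully open they stand 13 mm farther back than shut.
Start: joints at [1.19, 0.241, 0.005, 1.335, 0, 1.571], TCP at [0.186, 0.464, 0.231] pointing down, gripper open.
Joint ranges: [-2.72, 2.72], [-1.05, 1.87], [-1.09, 1.28], [-1.99, 2.15], [-1.42, 1.44], [-3.14, 3.14]. Speed limits (rad/s): [2.79, 2.79, 3.14, 3.14, 3.14, 3.14].

INTERFACE

Orientations are given as a unit quaternion [x, y, z, w].
In Python, from workcell import bot gives the robot as it stands. The module is installed in compiled form; this text tells all that it offers.
- The arm moves only by the shell command python3 -m inch 'ROWS'. ROWS is text: rows parted by semicolons, each of 7 numbers parted by spaces: the turn, a rotation vector about the tool's x, y, z in degrees, then the shift along the tool's x, y, z in mm, then the closure, from 0 (fully open) to 1 (shut). In form: ax ay az dx dy dz fingers; .... A call has 1 to 12 rows; each row shifts and turns the commanded pose from where the row before left it, along the tool's axes as they then stand; what a row does not reach is not made up. A row lasts 1/8 s, in which the tool goes at most 62.5 mm and 10.7 degrees, less where a joint would pass 70% of its speed; a pose out of reach is approached as far as the arm can. A call with a gripper value outside its range is refused whole. The fingers move at their own pace and stop on an object; the grip force is fixed at half the most. Time passes only in rows, so rows that do not move let the fingers close. It gives the time, the measured TCP pose, the force and the opening at its end, in the units of the state.
- bot.get_obs(): the state, without advancing time (a new reading comes with each control period).
- bot.camera(name): name is "side" or "top"; returns a dict with "color" (400x640x3 uint8, blue, green, red), "fx", "fy", "cx", "cy" (pixels), "extrinsics" (4x4, takes a point from world to camera coordinates). Camera axes: x right, y up, looking along -z (the intrinsics and any distortion apply to the point x, -y, -z); pixel columns grow to the right and rows downward; lengths in m; the calibration is good to about 2 mm. A picture is of the moment at which its call begins. There is no depth.
- bot.job_done(): hands the job in, once; it reports no verdict.
Trained networks look in the newest picture that a camera, given by its name, has taken for a name from the list of things; names that differ only in an ending like _2 or _b are one class to them, and where a whole thing is asked for, a point or a joint stands for the part that bears it (a point fixed in the world has none). Each returns a list of dicts, best first, with "conf" (0 to 1); they miss things now and then, are a little off and sometimes report something else, mostly with a low value. They report only what shows in the picture. A call takes as long as a camera call. They do not tell look-alikes from the thing itself.
- bot.look_for(name, camera): "extent" ([left, top, right, bottom] in pixels, round what is visible of it).
- bot.cut_out(name, camera): "region" (400x640 bool, what is visible of it) and "extent" ([left, top, right, bottom] in pixels, round what is visible of it).
- bot.spot_point(name, camera): "point" ([column, row] in pixels: a listed point, or the origin of a listed thing).
The state is a dict: "clock": time; "joint_pos": joint angles; "joint_vel": joint speeds; "tau": joint torques, N m; "eef_pos": TCP position; "tool_rot": TCP orientation; "ft_force": force on the tool from outside, world axes, zero at the start; "ft_torque": the same for the moment, N m; "grip_width": finger opening in m.
Only numpy, scipy, OpenCV 4.12 (cv2) and the standard library are available. Lean on these libraries where they do the work, as an engineer would, in place of code of your own. Each camera call takes 0.05 s, during which the arm holds its last target.

## Working session

There is one attempt and no reset: what is moved stays moved. The work goes in short steps, Python scripts to look and compute and a shell command to move; the robot and the scene stay as the last step left them, time stands still between calls to the robot, and variables do not carry over. Pictures are saved under pics/ and viewed, and the job is handed in when it is done.

```bash
mkdir -p pics; python3 - <<'E'
from workcell import bot
import cv2
o=bot.get_obs()
for k,v in o.items(): print(k,v)
for c in("side","top"):
    r=bot.camera(c); cv2.imwrite(f"pics/{c}0.png",r["color"])
    print(c,{k:r[k] for k in r if k!="color"})
    for n in("long_cartridge_mid","short_cartridge_mid","bay","contact"):
        print(n,[(d["point"],round(d["conf"],2)) for d in bot.spot_point(n,c)][:4],[(d["extent"],round(d["conf"],2)) for d in bot.look_for(n,c)][:4])
E
```

```text
clock 0.0
joint_pos [ 1.18997801e+00  2.41429461e-01  3.70589380e-03  1.33519885e+00
 -2.65924991e-05  1.57079614e+00]
joint_vel [ 3.12534131e-04  1.81667665e-03 -4.44131263e-05 -3.87142242e-04
 -1.23821832e-03 -1.63398628e-04]
tau [ 5.88949897e-04 -3.72319543e+01  2.52409565e+01  1.70497724e-02
 -1.06959551e-04 -2.96640067e-06]
eef_pos [0.18560934 0.4635822  0.23039774]
tool_rot [ 0.58602251  0.3957157  -0.39695019 -0.5851643 ]
ft_force [ 0.16156657 -0.42725194  0.09162837]
ft_torque [0.00675797 0.00034541 0.00425167]
grip_width 0.0850587794251369
side {'fx': 426.157583390927, 'fy': 426.157583390927, 'cx': 325.4612780270914, 'cy': 199.27154050731693, 'extrinsics': array([[ 0.98373131, -0.17937264, -0.00990821, -0.45541487],
       [ 0.1350209 ,  0.70185992,  0.69940118, -0.12355921],
       [-0.11849926, -0.68936065,  0.71466063, -1.04230483],
       [ 0.        ,  0.        ,  0.        ,  1.        ]])}
long_cartridge_mid [([350.9, 219.0], 0.97), ([251.6, 147.0], 0.86), ([332.3, 148.8], 0.56)] [([314.3, 143.0, 353.0, 153.9], 0.81), ([245.9, 133.8, 263.2, 163.0], 0.78), ([332.2, 204.4, 369.0, 236.1], 0.57)]
short_cartridge_mid [([332.1, 174.7], 0.81)] [([319.2, 168.2, 345.4, 177.1], 0.71)]
bay [([352.8, 315.1], 0.86)] [([301.6, 249.4, 409.2, 347.5], 0.95)]Traceback (most recent call last):
  File "<stdin>", line 9, in <module>
ValueError: it knows: bay, long_cartridge_mid, short_cartridge_mid
```

```bash
python3 - <<'E'
from workcell import bot
import cv2
c="top"
r=bot.camera(c); cv2.imwrite(f"pics/{c}0.png",r["color"])
print(c,{k:r[k] for k in r if k!="color"})
for n in("long_cartridge_mid","short_cartridge_mid","bay"):
    print(n,[(d["point"],round(d["conf"],2)) for d in bot.spot_point(n,c)][:4],[(d["extent"],round(d["conf"],2)) for d in bot.look_for(n,c)][:4])
print(bot.get_obs()["clock"])
E
```

```text
top {'fx': 374.16669171325003, 'fy': 374.16669171325003, 'cx': 324.093825543982, 'cy': 203.76121810434657, 'extrinsics': array([[ 0.00825024, -0.99996458,  0.0016658 , -0.01137171],
       [ 0.99784472,  0.00834117,  0.0650871 , -0.4618179 ],
       [-0.06509869,  0.00112523,  0.9978782 , -0.90609462],
       [ 0.        ,  0.        ,  0.        ,  1.        ]])}
long_cartridge_mid [([188.9, 266.4], 0.88), ([217.2, 168.8], 0.8), ([321.9, 174.4], 0.75)] [([165.0, 257.5, 216.2, 271.9], 0.7), ([206.5, 149.7, 229.7, 198.5], 0.68), ([303.6, 155.4, 339.5, 199.2], 0.68)]
short_cartridge_mid [([256.8, 181.8], 0.89)] [([249.0, 165.9, 270.3, 199.1], 0.57)]
bay [([443.7, 199.6], 0.6)] [([364.7, 136.9, 466.5, 246.8], 0.86)]
0.7
```

View pics/side0.png

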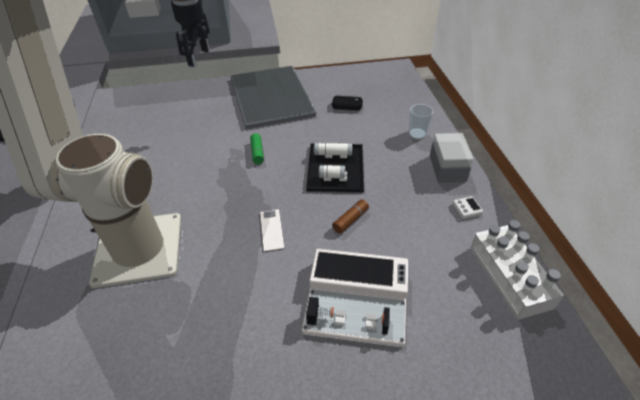

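View pics/top0.png

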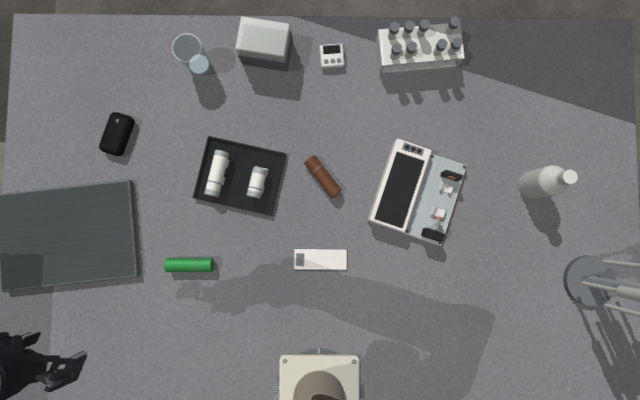

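Candidates for the long cartridge in the top view are green at (189,266), white in the tray at (217,169) and brown at (322,175). The white one fits the description: it is white with steel caps, in the tray, parallel to the short one at (257,182). I'll confirm it in an enlarged crop and measure.

```bash
cat > h.py <<'E'
import numpy as np, cv2
def ray(r,p):
    E=r["extrinsics"];R=E[:3,:3];t=E[:3,3]
    d=np.array([(p[0]-r["cx"])/r["fx"],-(p[1]-r["cy"])/r["fy"],-1.0])
    return -R.T@t, R.T@d
def onplane(r,p,z):
    o,d=ray(r,p); return o+d*(z-o[2])/d[2]
def proj(r,P):
    E=r["extrinsics"];c=E[:3,:3]@np.array(P,float)+E[:3,3]
    return np.array([r["cx"]+r["fx"]*c[0]/-c[2], r["cy"]-r["fy"]*c[1]/-c[2]])
def tri(a,p,b,q):
    o1,d1=ray(a,p);o2,d2=ray(b,q)
    s=np.linalg.lstsq(np.c_[d1,-d2],o2-o1,rcond=None)[0]
    A=o1+s[0]*d1;B=o2+s[1]*d2
    return (A+B)/2,np.linalg.norm(A-B)
E
python3 - <<'E'
from workcell import bot
from h import *
R={}
for c in("top","side"):
    r=R[c]=bot.camera(c)
    for n in("long_cartridge_mid","short_cartridge_mid"):
        for d in bot.cut_out(n,c)[:3]:
            m=d["region"].astype(np.uint8);ys,xs=np.nonzero(m)
            (cx,cy),(w,h),a=cv2.minAreaRect(np.c_[xs,ys].astype(np.float32))
            print(c,n,round(d["conf"],2),d["extent"],"mean",xs.mean().round(1),ys.mean().round(1),"rect",round(cx,1),round(cy,1),w,h,a)
    n="bay"; print(c,[(d["point"],d["conf"]) for d in bot.spot_point(n,c)])
t,s=R["top"],R["side"]
for n,p,q,z in(("long",(217.2,168.8),(332.3,148.8),.031),("short",(256.8,181.8),(332.1,174.7),.031),("bay",(443.7,199.6),(352.8,315.1),.045)):
    print(n,onplane(t,p,z),onplane(s,q,z),tri(t,p,s,q))
a=t["color"][130:220,190:300];b=t["color"][130:250,360:480]
cv2.imwrite("pics/tray1.png",cv2.resize(a,None,fx=6,fy=6,interpolation=cv2.INTER_CUBIC))
cv2.imwrite("pics/bay1.png",cv2.resize(b,None,fx=5,fy=5,interpolation=cv2.INTER_CUBIC))
cv2.imwrite("pics/bays1.png",cv2.resize(s["color"][240:350,295:415],None,fx=5,fy=5,interpolation=cv2.INTER_CUBIC))
E
```

```text
top long_cartridge_mid 0.86 [164.7, 256.8, 215.0, 275.0] mean 189.5 264.7 rect 190.0 264.5 15.0 50.0 90.0
top long_cartridge_mid 0.83 [307.8, 154.2, 341.2, 198.9] mean 322.9 175.8 rect 322.7 175.9 45.40000534057617 13.200000762939453 53.13010025024414
top long_cartridge_mid 0.8 [204.6, 149.6, 228.0, 200.4] mean 216.7 172.9 rect 216.4 172.4 16.57012367248535 45.704410552978516 10.491477966308594
top short_cartridge_mid 0.64 [248.0, 165.1, 269.0, 200.9] mean 256.7 181.8 rect 256.5 182.0 15.345634460449219 30.34771156311035 13.240520477294922
top []
side long_cartridge_mid 0.83 [331.2, 203.9, 366.7, 234.3] mean 349.8 216.6 rect 350.0 216.4 13.17009162902832 41.956153869628906 48.8140754699707
side long_cartridge_mid 0.76 [314.4, 145.1, 353.2, 154.5] mean 333.0 149.1 rect 332.5 148.8 37.16935348510742 10.526111602783203 1.7899105548858643
side long_cartridge_mid 0.66 [248.2, 131.5, 263.5, 163.4] mean 256.5 148.3 rect 256.4 148.5 31.277454376220703 12.468233108520508 85.91438293457031
side short_cartridge_mid 0.53 [318.4, 168.7, 346.4, 177.6] mean 332.3 171.5 rect 332.0 171.5 13.0 26.0 90.0
side [([355.3, 316.8], 0.71)]
long [0.54391492 0.25323073 0.031     ] [0.53040533 0.25559851 0.031     ] (array([0.53665638, 0.25277049, 0.0337313 ]), np.float64(0.013546415895225344))
short [0.51291791 0.15628824 0.031     ] [0.50825478 0.14430414 0.031     ] (array([0.51283536, 0.15884919, 0.0175326 ]), np.float64(0.003465312603207476))
bay [ 0.47227088 -0.29263187  0.045     ] [ 0.46630447 -0.29289281  0.045     ] (array([ 0.4694035 , -0.29253241,  0.04413912]), np.float64(0.005880899859991159))
```

View pics/tray1.png

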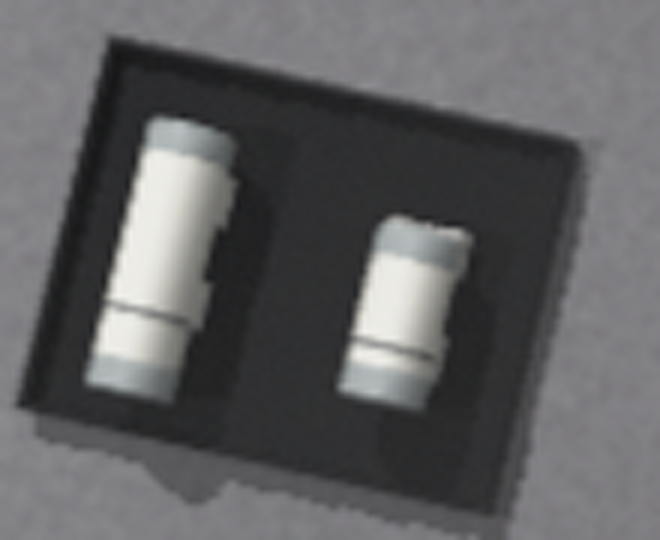

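View pics/bay1.png

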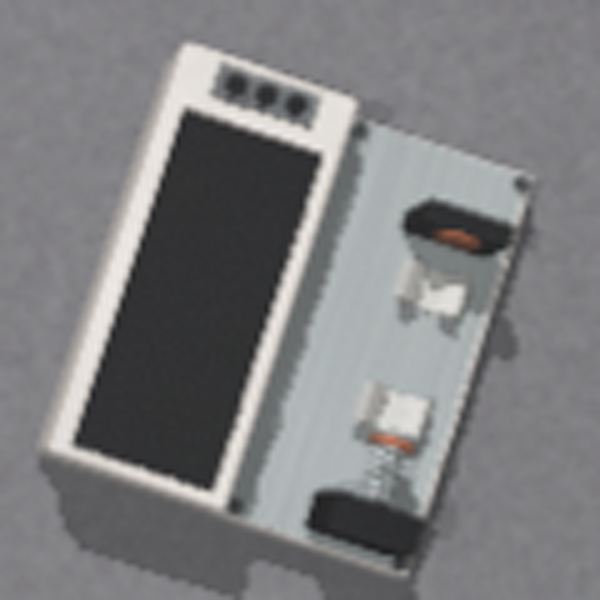

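View pics/bays1.png

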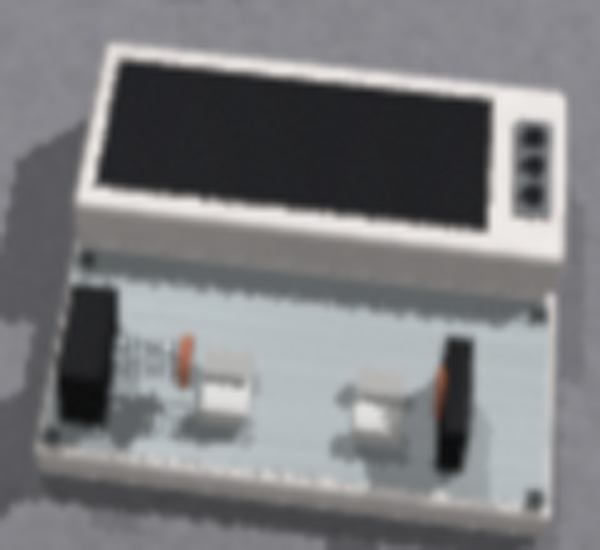

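```bash
python3 - <<'E'
from h import *
from scipy.optimize import minimize
from workcell import bot
R={c:bot.camera(c) for c in("top","side")}
import pickle; pickle.dump(R,open("R.pkl","wb"))
def cyl(x,y,z,yaw,L=.110,r=.017):
    u=np.array([np.cos(yaw),np.sin(yaw),0]);v=np.array([-u[1],u[0],0]);w=np.array([0,0,1.])
    return [np.array([x,y,z])+s*L/2*u+r*(np.cos(a)*v+np.sin(a)*w) for s in(-1,1) for a in np.linspace(0,2*np.pi,32,endpoint=False)]
box={"top":(190,130,245,210),"side":(305,138,362,165)}
M={}
for c in R:
    g=R[c]["color"]; b=box[c]; m=np.zeros(g.shape[:2],np.uint8)
    m[b[1]:b[3],b[0]:b[2]]=(g[b[1]:b[3],b[0]:b[2]].max(2)>105)
    n,l,st,_=cv2.connectedComponentsWithStats(m); 
    # component containing seed
    s={"top":(217,168),"side":(333,149)}[c]
    M[c]=(l==l[s[1],s[0]]).astype(np.uint8); print(c,M[c].sum(),cv2.boundingRect(M[c]))
K=8
def sil(c,p):
    h=cv2.convexHull(np.array([proj(R[c],q) for q in cyl(*p)],np.float32)); b=box[c]
    im=np.zeros(((b[3]-b[1])*K,(b[2]-b[0])*K),np.uint8)
    cv2.fillPoly(im,[np.round((h-np.array(b[:2])+.5)*K).astype(np.int32)],1); return im
def cost(p,cs):
    e=0
    for c in cs:
        b=box[c]; t=cv2.resize(M[c][b[1]:b[3],b[0]:b[2]],None,fx=K,fy=K,interpolation=cv2.INTER_NEAREST)
        e+=(t!=sil(c,p)).sum()/K/K
    return e
for cs in(["top"],["side"],["top","side"]):
    f=lambda q:cost((q[0]/1e3,q[1]/1e3,.031,q[2]/100),cs)
    best=min((minimize(f,(x0,254,-13+dy),method="Nelder-Mead",options=dict(initial_simplex=np.array([[x0,254,-13+dy],[x0+8,254,-13],[x0,262,-13],[x0,254,-3+dy]])))for x0 in(530,540) for dy in(-6,6)),key=lambda s:s.fun)
    print(cs,best.x,best.fun)
b=R["top"]["color"][140:250,400:470];cv2.imwrite("pics/bt2.png",cv2.resize(R["top"]["color"][160:245,410:470],None,fx=7,fy=7,interpolation=cv2.INTER_LINEAR))
E
```

```text
top 650 (204, 150, 24, 46)
side 769 (305, 138, 57, 21)
['top'] [534.21639592 256.17225066 -21.8713708 ] 66.0625
['side'] [535.94901005 276.45188372 -27.93230559] 335.796875
['top', 'side'] [533.98956865 256.60903407 -21.60319313] 492.875
```

View pics/bt2.png

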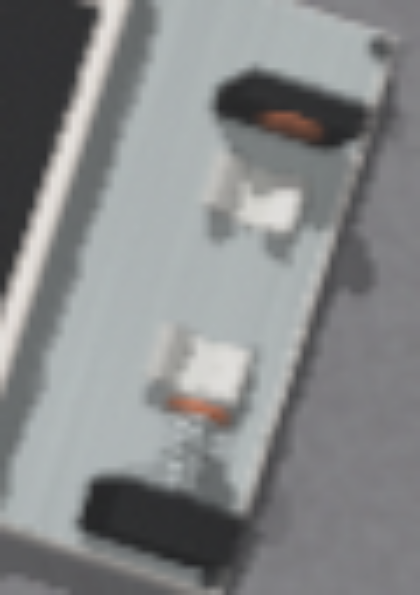

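```bash
python3 - <<'E'
from h import *
import pickle
R=pickle.load(open("R.pkl","rb"))
g=R["top"]["color"].max(2)
print(g[146:200:2,200:236:1][:, :])
def cyl(x,y,z,yaw,L=.110,r=.017):
    u=np.array([np.cos(yaw),np.sin(yaw),0]);v=np.array([-u[1],u[0],0]);w=np.array([0,0,1.])
    return [np.array([x,y,z])+s*L/2*u+r*(np.cos(a)*v+np.sin(a)*w) for s in(-1,1) for a in np.linspace(0,2*np.pi,32,endpoint=False)]
ims=[]
for c,(x0,y0,x1,y1),K in(("top",(195,140,245,205),9),("side",(305,130,365,190),6)):
    im=cv2.resize(R[c]["color"][y0:y1,x0:x1],None,fx=K,fy=K,interpolation=cv2.INTER_NEAREST)
    for p,col in(((.534,.2562,.031,-.2187),(0,0,255)),((.5385,.2545,.031,-.2187),(0,255,0))):
        h=cv2.convexHull(np.array([proj(R[c],q) for q in cyl(*p)],np.float32))
        cv2.polylines(im,[np.round((h-np.array((x0,y0))+.5)*K).astype(np.int32)],True,col,1)
    cv2.imwrite(f"pics/ov_{c}.png",im)
E
```

```text
[[134 131 133 134 128  96  39  28  26  34  44  46  46  44  46  46  46  46
   46  47  47  46  47  46  46  46  48  47  46  46  48  47  46  42  44  41]
 [132 129 130 132 112  58  34  24  28  39  46  45  44  47  45  46  47  46
   46  45  45  46  47  46  46  47  46  46  47  47  47  47  46  47  47  47]
 [129 132 132 127  95  38  29  29  31  38  45  44  45  44  80 133 163 164
  163 169 158 126  96  62  46  46  46  47  47  48  47  47  48  48  47  48]
 [132 133 131 112  58  36  26  27  37  46  45  46  46  51 121 174 181 184
  185 188 185 174 164 154 141 123 106  89  58  42  43  42  40  43  41  44]
 [134 135 129  96  41  28  28  37  42  47  46  44  45  90 153 186 189 185
  185 182 173 166 154 141 129 118 106  94  83  59  40  42  41  41  41  41]
 [132 131 110  57  35  26  31  37  45  46  46  46  45 147 223 234 237 235
  232 227 218 207 187 151 120 105  98  92  73  43  42  43  42  43  42  44]
 [135 128  96  40  30  29  37  45  46  47  47  46  77 174 231 236 237 237
  234 229 223 215 199 180 162 143 121  97  54  36  38  42  42  44  44  43]
 [133 112  58  37  28  31  39  47  47  46  47  46 149 224
[... 2223 characters left out ...]
 186 182 175 168 156 145 132
  122 106  71  37  34  37  36  38  38  36  37  40  48  47  48  51  49  51]
 [ 48  49  47  52 116 169 179 182 182 185 183 174 162 150 139 126 111 100
   95  77  43  35  38  37  38  36  35  36  37  42  49  49  49  50  49  49]
 [ 48  47  47  48  70  93 102 116 134 154 164 163 152 140 127 116 104  95
   85  63  37  37  36  36  36  37  38  38  42  50  50  50  49  49  51  50]
 [ 49  50  49  49  50  50  49  49  49  50  52  54  57  66  73  74  77  83
   75  45  39  41  41  41  42  42  42  42  46  51  50  50  48  50  49  50]
 [ 49  48  44  47  45  47  49  49  48  48  49  47  42  42  42  41  42  43
   43  43  41  43  42  43  43  44  43  45  50  49  50  49  49  50  48  52]]
```

View pics/ov_top.png

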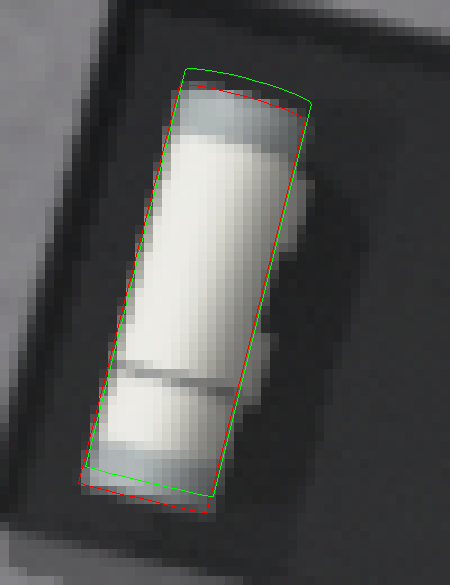

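View pics/ov_side.png

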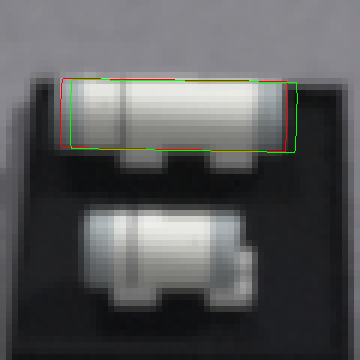

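```bash
cat > ov.py <<'E'
from h import *
import pickle,sys
R=pickle.load(open("R.pkl","rb"))
a=onplane(R["top"],(431.1,151.5),.05);b=onplane(R["top"],(406.5,231.5),.05);d=a-b
print("yaw edge",np.degrees(np.arctan2(d[1],d[0])),a,b)
x,y,yaw=[float(v) for v in sys.argv[1:4]];yaw=np.radians(yaw)
u=np.array([np.cos(yaw),np.sin(yaw),0]);v=np.array([-u[1],u[0],0])
W=lambda p:np.array([x,y,.045])+u*p[0]/1e3+v*p[1]/1e3+np.array([0,0,p[2]/1e3])
disc=lambda X:[(X,11*np.cos(t),11*np.sin(t)) for t in np.linspace(0,2*np.pi,24)]
L=[([(55,-22,-25),(55,-22,10),(55,22,10),(55,22,-25)],(0,255,0)),([(-77,-22,-25),(-77,-22,16),(-77,22,16),(-77,22,-25)],(0,255,0)),(disc(-45),(255,0,255)),([(-90,65,5),(90,65,5)],(0,0,255)),([(-55,0,0),(55,0,0)],(255,255,0))]
for c,(x0,y0,x1,y1),K in(("top",(400,145,475,250),7),("side",(298,280,412,350),7)):
    im=cv2.resize(R[c]["color"][y0:y1,x0:x1],None,fx=K,fy=K,interpolation=cv2.INTER_NEAREST)
    for P,col in L:
        h=np.array([proj(R[c],W(q)) for q in P])
        cv2.polylines(im,[np.round((h-np.array((x0,y0))+.5)*K).astype(np.int32)],False,col,1)
    if c=="top": im=im[:600]
    cv2.imwrite(f"pics/{sys.argv[4]}_{c}.png",im)
E
python3 ov.py .470 -.2925 -13 ova
```

```text
yaw edge -17.416672705815266 [ 0.58698386 -0.26232823  0.05      ] [ 0.39570315 -0.20232335  0.05      ]
```

View pics/ova_top.png

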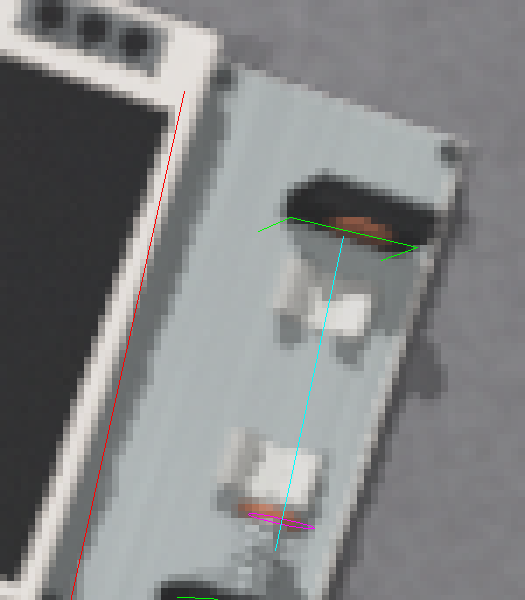

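View pics/ova_side.png

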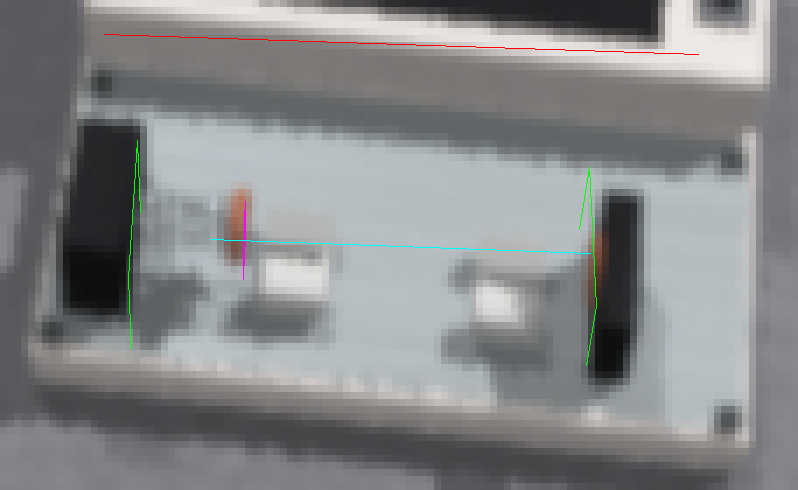

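```bash
python3 ov.py .471 -.2925 -17.4 ovb
```

```text
yaw edge -17.416672705815266 [ 0.58698386 -0.26232823  0.05      ] [ 0.39570315 -0.20232335  0.05      ]
```

View pics/ovb_top.png

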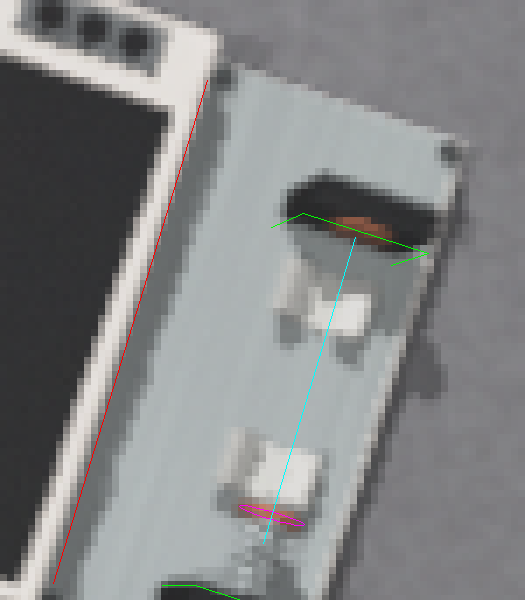

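View pics/ovb_side.png

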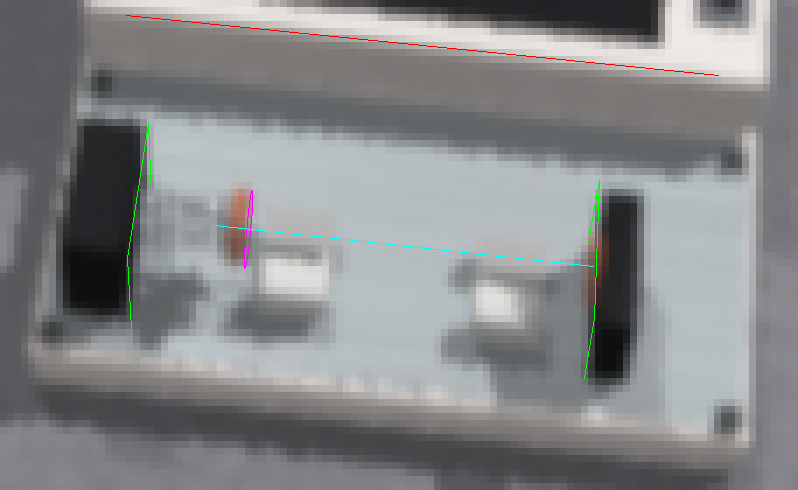

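```bash
python3 ov.py .4718 -.2938 -18.2 ovc
```

```text
yaw edge -17.416672705815266 [ 0.58698386 -0.26232823  0.05      ] [ 0.39570315 -0.20232335  0.05      ]
```

View pics/ovc_top.png

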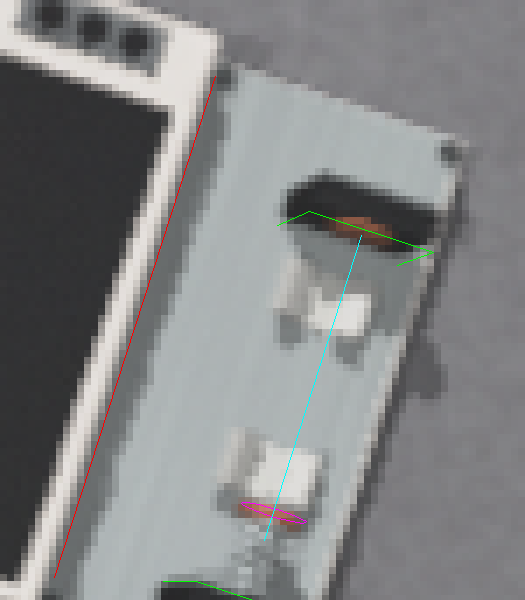

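View pics/ovc_side.png

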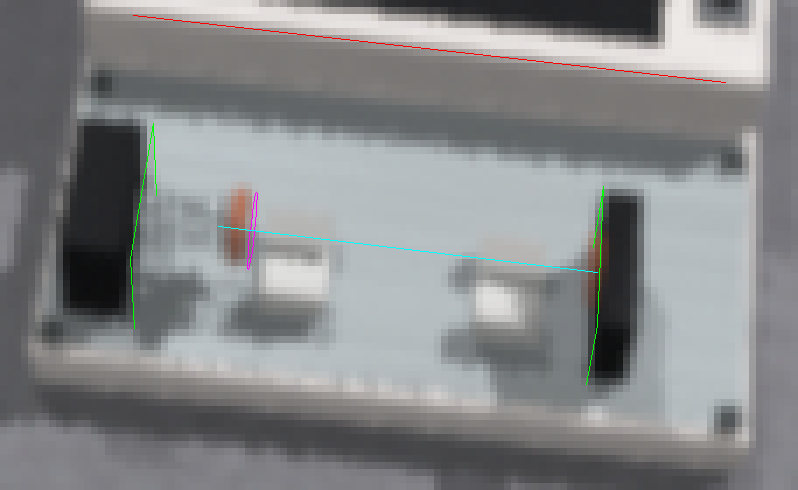

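```bash
cat > plan.py <<'E'
from h import *
from scipy.spatial.transform import Rotation as Ro
def Rtool(yaw_deg,tilt_deg,flip=1):
    # tool y down; tool x = lateral; cartridge axis u ; tilt raises far end
    a=np.radians(yaw_deg);u=np.array([np.cos(a),np.sin(a),0]);v=np.array([-u[1],u[0],0])
    x=flip*v;y=np.array([0,0,-1.]);z=np.cross(x,y)
    B=np.c_[x,y,z]
    return Ro.from_rotvec(-v*np.radians(tilt_deg))*Ro.from_matrix(B)
def step(p0,R0,p1,R1):
    return (R0.inv()*R1).as_rotvec(degrees=True).round(2),(R0.inv().apply(np.array(p1)-p0)*1e3).round(1)
E
python3 - <<'E'
from workcell import bot
from plan import *
o=bot.get_obs();R0=Ro.from_quat(o["tool_rot"]);print(R0.as_matrix().round(3),o["clock"])
for f in(1,-1):
    R1=Rtool(-12.5,0,f);print(f,step(o["eef_pos"],R0,o["eef_pos"],R1)[0],step(o["eef_pos"],R1,(.5345,.2575,.10),R1)[1])
E
```

```text
[[ 0.372  0.    -0.928]
 [ 0.928  0.     0.372]
 [ 0.    -1.    -0.   ]] 1.2
1 [ 0.   -9.32  0.  ] [-126.3  131.3 -385.1]
-1 [-1.0000e-02  1.7068e+02  0.0000e+00] [126.3 131.3 385.1]
```

```bash
python3 -m inch '0 -9.3 0 0 0 0 0; 0 0 0 -30 20 -60 0; 0 0 0 -15 10 -60 0'; python3 - <<'E'
from workcell import bot
from plan import *
o=bot.get_obs();print(o["clock"],o["joint_pos"].round(3),o["eef_pos"])
R1=Rtool(-12.5,0);print(step(o["eef_pos"],Ro.from_quat(o["tool_rot"]),(.5345,.2575,.10),R1))
E
```

```text
clock: 1.58
eef_pos: [0.2874, 0.398, 0.2029]
tool_rot: [0.551, 0.443, -0.444, -0.551]
ft_force: [0.1, 0.8, 0.4]
grip_width: 0.0853
1.575 [ 0.945  0.238 -0.074  1.26   0.     1.161] [0.2874291  0.39803358 0.20290764]
(array([-0.02,  0.17, -0.03]), array([ -84.5,  102.9, -271.4]))
```

```bash
python3 -m inch '0 0 0 -17 20 -54 0; 0 0 0 -17 20 -54 0; 0 0 0 -17 20 -54 0; 0 0 0 -17 20 -54 0; 0 0 0 -17 20 -54 0; 0 0 0 0 0 0 0'; python3 - <<'E'
from workcell import bot
from plan import *
r=bot.camera("top");s=bot.camera("side")
o=bot.get_obs();print(o["clock"],o["joint_pos"].round(3),o["eef_pos"])
R1=Rtool(-12.5,0);print(step(o["eef_pos"],Ro.from_quat(o["tool_rot"]),(.5345,.2575,.012),R1))
cv2.imwrite("pics/g1.png",np.hstack([cv2.resize(r["color"][120:230,160:290],(390,330)),cv2.resize(s["color"][90:200,270:400],(390,330))]))
E
```

```text
clock: 2.33
eef_pos: [0.5346, 0.2542, 0.1008]
tool_rot: [-0.553, -0.44, 0.442, 0.553]
ft_force: [-0.1, -0.4, -0.4]
grip_width: 0.0852
2.425 [0.449 0.501 0.044 1.115 0.    0.669] [0.53248298 0.25675646 0.10280041]
(array([-0.09, -0.1 , -0.04]), array([ 1.2, 90.8, -2. ]))
```

View pics/g1.png

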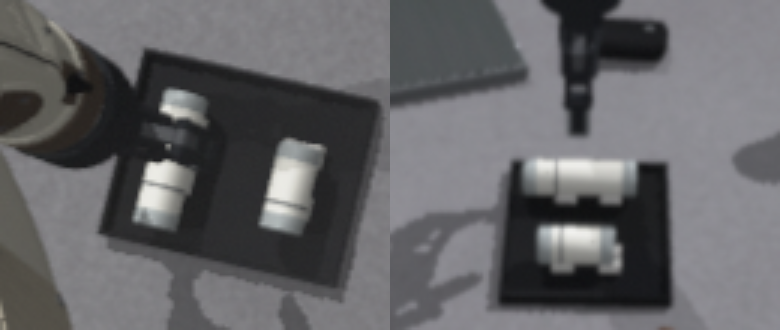

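The gripper stands over the long white cartridge in both views, in the left tray lane at about (217,170). The next move is down and close.

```bash
python3 -m inch '0 0 0 1 30 -2 0; 0 0 0 0 30 0 0; 0 0 0 0 20 0 0; 0 0 0 0 11 0 0; 0 0 0 0 0 0 0; 0 0 0 0 0 0 1; 0 0 0 0 0 0 1; 0 0 0 0 0 0 1; 0 0 0 0 0 0 1; 0 0 0 0 0 0 1; 0 0 0 0 0 0 1'; python3 - <<'E'
from workcell import bot
from plan import *
r=bot.camera("top");s=bot.camera("side")
o=bot.get_obs();print(o["clock"],o["eef_pos"],o["ft_force"],o["grip_width"])
cv2.imwrite("pics/g2.png",np.hstack([cv2.resize(r["color"][120:230,160:290],(390,330)),cv2.resize(s["color"][90:200,270:400],(390,330))]))
E
```

```text
clock: 3.8
eef_pos: [0.5344, 0.2529, 0.0138]
tool_rot: [0.555, 0.44, -0.444, -0.55]
ft_force: [-3.2, -12.8, 10.2]
grip_width: 0.0325
3.9 [0.53438982 0.25290105 0.01384664] [ -4.921069   -12.33222272  11.48309614] 0.032656369330674
```

View pics/g2.png

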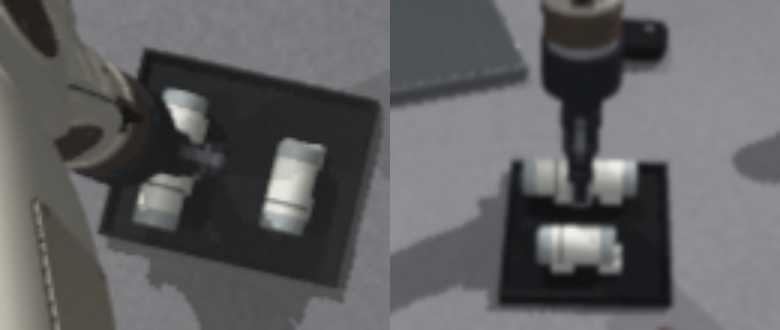

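```bash
python3 -m inch '0 0 0 0 -10 0 1; 0 0 0 0 -30 0 1; 0 0 0 0 -50 0 1; 0 0 0 0 -50 0 1; 0 0 0 0 0 0 1; 0 0 0 0 0 0 1'; python3 - <<'E'
from workcell import bot
from plan import *
r=bot.camera("top");s=bot.camera("side")
o=bot.get_obs();print(o["clock"],o["eef_pos"],o["ft_force"],o["ft_torque"],o["grip_width"])
cv2.imwrite("pics/g3.png",np.hstack([cv2.resize(r["color"][120:230,160:290],(390,330)),cv2.resize(s["color"][60:170,270:400],(390,330))]))
E
```

```text
clock: 4.65
eef_pos: [0.5345, 0.2579, 0.1522]
tool_rot: [-0.551, -0.442, 0.443, 0.552]
ft_force: [-0.2, 0.6, -2.1]
grip_width: 0.0325
4.75 [0.53358021 0.25744381 0.15052897] [ 0.55665832 -0.15428796 -2.30170688] [ 2.11943569e-02  4.02121387e-03 -8.11580706e-05] 0.032817167731989415
```

View pics/g3.png

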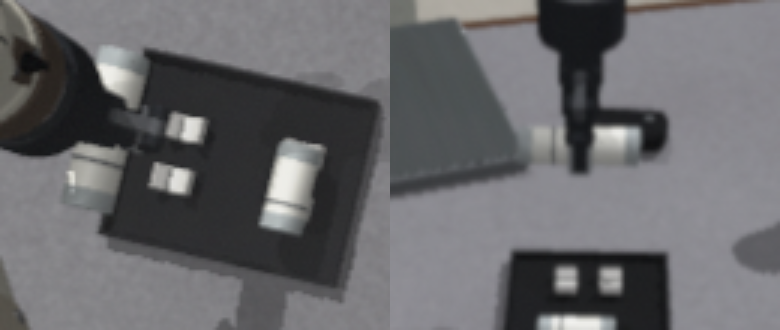

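```bash
python3 - <<'E'
from workcell import bot
from plan import *
o=bot.get_obs();R1=Ro.from_quat(o["tool_rot"]);M=R1.as_matrix();p=o["eef_pos"]
print(step(p,R1,p,Rtool(-12.5,0)))
u=-M[:,2];v=M[:,0];w=-M[:,1]
out=[]
for c,(x0,y0,x1,y1),K in(("top",(170,125,240,200),7),("side",(310,90,370,130),7)):
    r=bot.camera(c)
    im=cv2.resize(r["color"][y0:y1,x0:x1],None,fx=K,fy=K,interpolation=cv2.INTER_NEAREST)
    for d,col in((0,(0,0,255)),(.004,(0,255,0))):
        C=p+.019*w+d*u
        q=[C+s*.055*u+.017*(np.cos(a)*v+np.sin(a)*w) for s in(-1,1) for a in np.linspace(0,6.28,32)]
        h=cv2.convexHull(np.array([proj(r,k) for k in q],np.float32))
        cv2.polylines(im,[np.round((h-np.array((x0,y0))+.5)*K).astype(np.int32)],True,col,1)
    cv2.imwrite(f"pics/h_{c}.png",im)
E
```

```text
(array([-0.17, -0.01, -0.12]), array([0., 0., 0.]))
```

View pics/h_top.png

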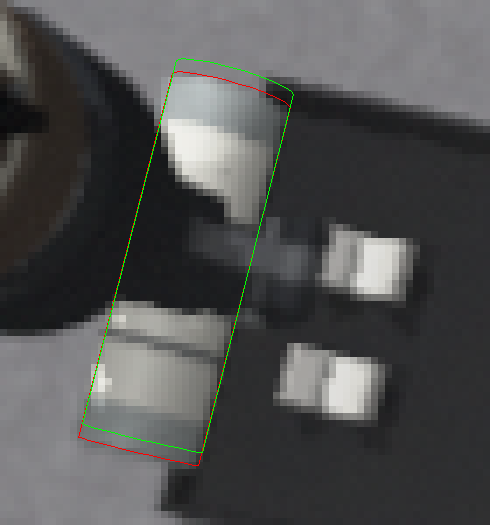

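View pics/h_side.png

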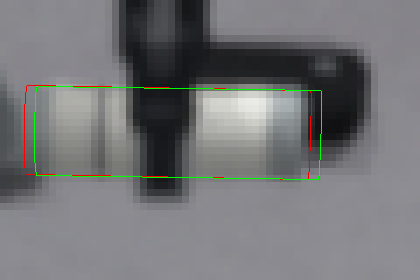

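```bash
cat > bay.py <<'E'
from workcell import bot
from plan import *
BAY=np.array([.4708,-.2940,.045]);YAW=-17.5
def tgt(cx,cz,tilt,cy=0):
    R1=Rtool(YAW,tilt);a=np.radians(YAW);u=np.array([np.cos(a),np.sin(a),0]);v=np.array([-u[1],u[0],0])
    C=BAY+u*cx/1e3+v*cy/1e3+np.array([0,0,cz/1e3])
    return C+.019*R1.apply([0,1,0]),R1
def where(o=None):
    o=o or bot.get_obs();R1=Ro.from_quat(o["tool_rot"]);C=o["eef_pos"]-.019*R1.apply([0,1,0])
    a=np.radians(YAW);B=np.c_[[np.cos(a),np.sin(a),0],[-np.sin(a),np.cos(a),0],[0,0,1]]
    z=-R1.as_matrix()[:,2]
    return "clock %.2f C(bay mm) %s tilt %.2f yawerr %.2f F(bay) %s w %.4f j %s"%(o["clock"],(B.T@(C-BAY)*1e3).round(1),np.degrees(np.arcsin(z[2])),np.degrees(np.arctan2(z[1],z[0]))-YAW,(B.T@o["ft_force"]).round(1),o["grip_width"],o["joint_pos"].round(2))
E
python3 - <<'E'
from bay import *
o=bot.get_obs();print(where())
p0,R0=o["eef_pos"],Ro.from_quat(o["tool_rot"])
p,R1=tgt(16,110,0);print(step(p0,R0,p,R1)[0],step(p0,R1,p,R1)[1],p)
q,R2=tgt(16,86,25);print(step(p,R1,q,R2))
E
```

```text
clock 4.85 C(bay mm) [-105.8  544.9  124.5] tilt -0.17 yawerr 4.99 F(bay) [-0.4  0.2 -2.2] w 0.0327 j [0.45 0.47 0.12 1.23 0.   0.67]
[-0.17  4.99 -0.14] [-544.8   14.5 -121.8] [ 0.48605947 -0.29881129  0.136     ]
(array([-25.,   0.,   0.]), array([-0. , 22.2, -8. ]))
```

```bash
python3 -m inch '0 5 0 0 0 0 1; 0 0 0 -54.5 0 -12 1; 0 0 0 -54.5 0 -12 1; 0 0 0 -54.5 0 -12 1; 0 0 0 -54.5 0 -12 1; 0 0 0 -54.5 0 -12 1; 0 0 0 -54.5 0 -12 1; 0 0 0 -54.5 0 -12 1; 0 0 0 -54.5 0 -12 1; 0 0 0 -54.5 0 -12 1; 0 0 0 -54.5 0 -12 1; 0 0 0 0 0 0 1'; python3 - <<'E'
from bay import *
o=bot.get_obs();print(where())
p0,R0=o["eef_pos"],Ro.from_quat(o["tool_rot"])
q,R2=tgt(16,86,25);print(step(p0,R0,q,R2),step(p0,R2,q,R2))
E
```

```text
clock: 6.35
eef_pos: [0.484, -0.3017, 0.151]
tool_rot: [-0.571, -0.416, 0.417, 0.572]
ft_force: [-0.4, 0.9, -1.9]
grip_width: 0.0322
clock 6.35 C(bay mm) [ 14.9  -3.4 125. ] tilt -0.07 yawerr -0.37 F(bay) [-0.7  0.7 -1.9] w 0.0322 j [-0.56  0.42  0.05  1.2  -0.   -0.25]
(array([-25.07,  -0.36,  -0.11]), array([ 3.4, 37.2, -9.2])) (array([0., 0., 0.]), array([ 3.4, 37.6,  7.5]))
```

```bash
python3 -m inch '-8.4 0 0 0 0 0 1; -8.4 0 0 0 0 0 1; -8.2 0 0 0 0 0 1; 0 0 0 2 37.6 7.5 1; 0 0 0 0 0 0 1; 0 0 0 0 0 0 1'; cat > ov2.py <<'E'
import sys
from bay import *
def overlay(name):
    o=bot.get_obs();R1=Ro.from_quat(o["tool_rot"]);M=R1.as_matrix();p=o["eef_pos"]
    u=-M[:,2];v=M[:,0];w=-M[:,1];C=p+.019*w
    for c,(x0,y0,x1,y1),K in(("top",(400,145,500,245),6),("side",(298,240,412,350),5)):
        r=bot.camera(c)
        im=cv2.resize(r["color"][y0:y1,x0:x1],None,fx=K,fy=K,interpolation=cv2.INTER_NEAREST)
        def dr(P,col): cv2.polylines(im,[np.round((np.array(P,np.float32).reshape(-1,2)-np.array((x0,y0))+.5)*K).astype(np.int32)],False,col,1)
        q=[C+s*.055*u+.017*(np.cos(a)*v+np.sin(a)*w) for s in(-1,1) for a in np.linspace(0,6.28,32)]
        h=cv2.convexHull(np.array([proj(r,k) for k in q],np.float32)).reshape(-1,2);dr(np.vstack([h,h[:1]]),(0,0,255))
        cv2.imwrite(f"pics/{name}_{c}.png",im)
    print(where())
overlay(sys.argv[1])
E
python3 ov2.py k1
```

```text
clock: 7.1
eef_pos: [0.4951, -0.2984, 0.1156]
tool_rot: [0.68, 0.499, -0.318, -0.433]
ft_force: [0.0, -0.2, -1.9]
grip_width: 0.032
clock 7.20 C(bay mm) [17.4  2.5 88.8] tilt 25.12 yawerr 0.03 F(bay) [-0.3  0.4 -1.7] w 0.0322 j [-0.61  0.21 -0.47  0.47  0.13 -0.28]
```

View pics/k1_top.png

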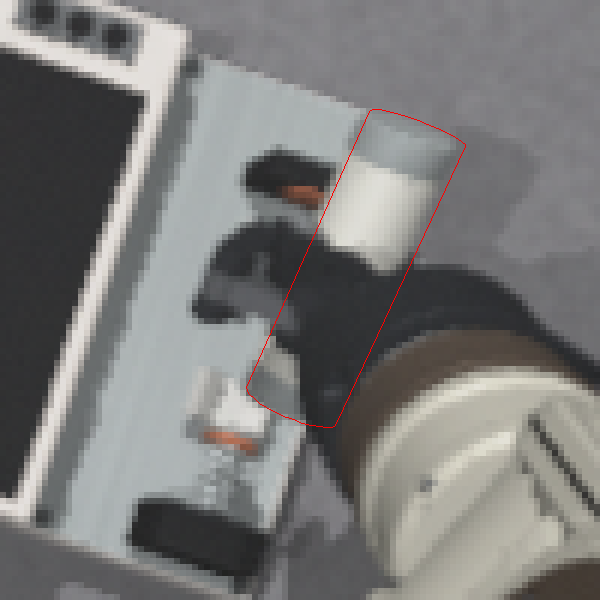

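View pics/k1_side.png

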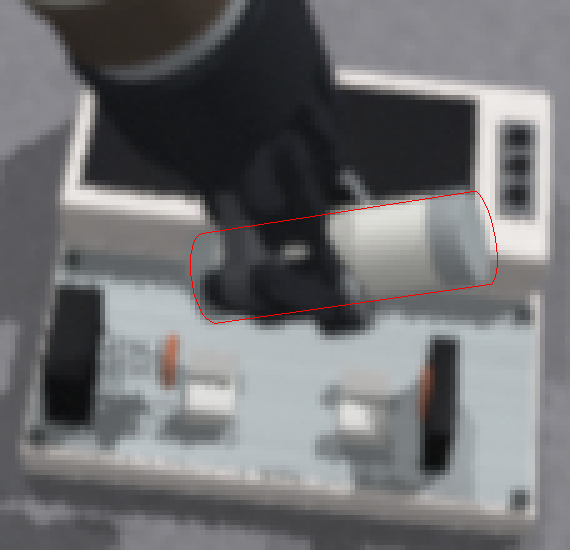

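```bash
sed -i 's/-.2940,.045/-.2955,.045/' bay.py; python3 - <<'E'
from bay import *
o=bot.get_obs();print(where())
p0,R0=o["eef_pos"],Ro.from_quat(o["tool_rot"])
q,R2=tgt(16,58,25);print(step(p0,R0,q,R2))
E
```

```text
clock 7.20 C(bay mm) [16.9  4.  88.8] tilt 25.12 yawerr 0.03 F(bay) [-0.3  0.4 -1.7] w 0.0322 j [-0.61  0.21 -0.47  0.47  0.13 -0.28]
(array([ 0.12,  0.03, -0.02]), array([-3.9, 27.5, 14. ]))
```

```bash
python3 -m inch '0 0 0 -4 14 7 1; 0 0 0 0 13.5 7 1; 0 0 0 0 0 0 1; 0 0 0 0 0 0 1'; python3 ov2.py k2
```

```text
clock: 7.7
eef_pos: [0.4932, -0.3028, 0.0856]
tool_rot: [0.681, 0.499, -0.317, -0.433]
ft_force: [0.0, -0.3, -1.4]
grip_width: 0.0323
clock 7.80 C(bay mm) [15.5 -0.3 57.9] tilt 25.13 yawerr 0.01 F(bay) [-0.5  0.1 -1.4] w 0.0322 j [-0.62  0.26 -0.51  0.39  0.13 -0.29]
```

View pics/k2_top.png

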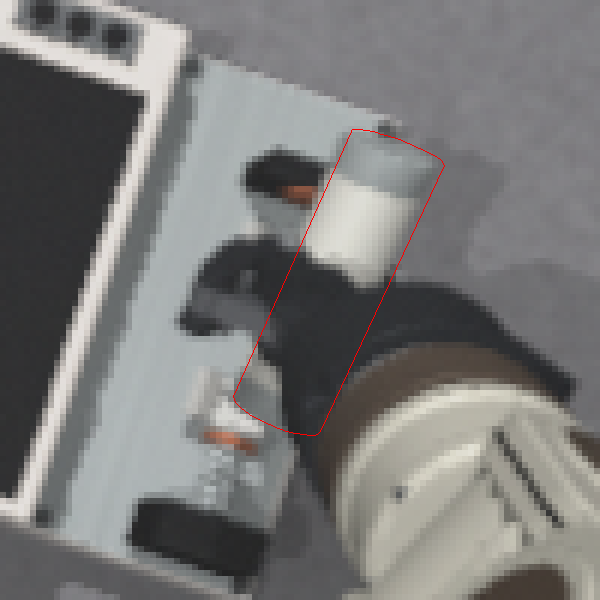

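View pics/k2_side.png

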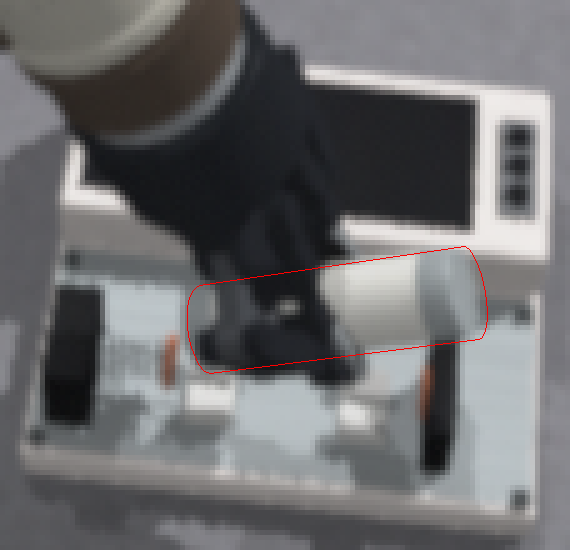

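```bash
cat > ov3.py <<'E'
import sys
from bay import *
o=bot.get_obs();R1=Ro.from_quat(o["tool_rot"]);M=R1.as_matrix();p=o["eef_pos"]
v=M[:,0];w=-M[:,1];C=p+.019*w
r=bot.camera("top");s=bot.camera("side")
for (r,(x0,y0,x1,y1),K,nm) in((r,(445,160,480,195),16,"t"),(s,(350,280,400,320),14,"s")):
    im=cv2.resize(r["color"][y0:y1,x0:x1],None,fx=K,fy=K,interpolation=cv2.INTER_NEAREST)
    for dy,col in((0,(0,0,255)),(4,(0,255,0))):
        u=Ro.from_rotvec(w*np.radians(dy)).apply(-M[:,2]);vv=np.cross(w,u)
        q=[C+k*.055*u+.017*(np.cos(a)*vv+np.sin(a)*w) for k in(-1,1) for a in np.linspace(0,6.28,32)]
        h=cv2.convexHull(np.array([proj(r,k) for k in q],np.float32)).reshape(-1,2)
        cv2.polylines(im,[np.round((h-np.array((x0,y0))+.5)*K).astype(np.int32)],True,col,1)
    cv2.imwrite(f"pics/{sys.argv[1]}_{nm}.png",im)
E
python3 ov3.py z1
```

```text
(no output)
```

View pics/z1_t.png

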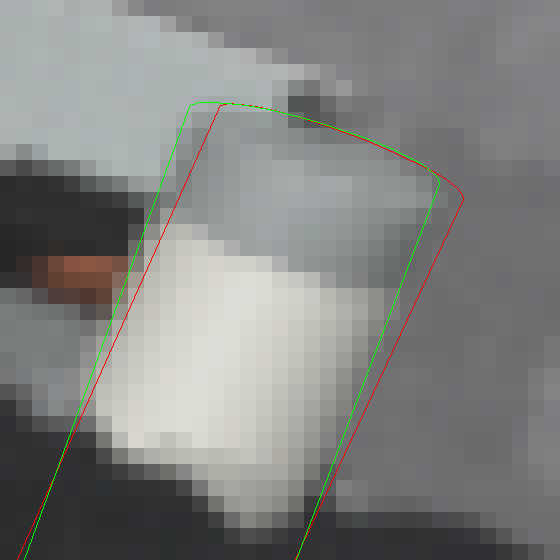

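View pics/z1_s.png

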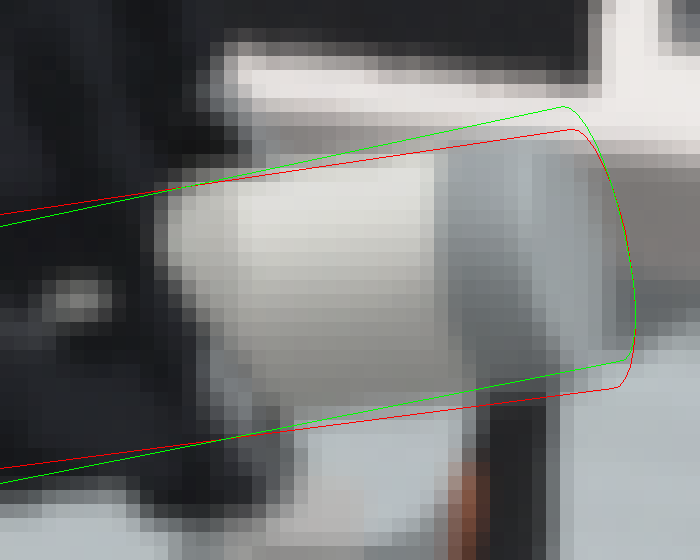

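```bash
sed -e 's/for dy,col in.*/for dy,dp,col in((0,0,(0,0,255)),(0,-4,(0,255,0)),(2,-4,(255,0,255))):/' -e 's/u=Ro.from_rotvec(w\*np.radians(dy)).apply(-M\[:,2\]);vv=np.cross(w,u)/Q=Ro.from_rotvec(w*np.radians(dy))*Ro.from_rotvec(-v*np.radians(dp));u=Q.apply(-M[:,2]);vv=Q.apply(v);w2=Q.apply(w)/' -e 's/np.sin(a)\*w)/np.sin(a)*w2)/' ov3.py > ov4.py; python3 ov4.py z2; python3 -c "
import cv2,numpy as np
a=cv2.imread('pics/z2_t.png');b=cv2.imread('pics/z2_s.png')
cv2.imwrite('pics/z2.png',np.hstack([cv2.resize(a,(400,400)),cv2.resize(b,(400,320)) if 0 else cv2.copyMakeBorder(cv2.resize(b,(400,320)),0,80,0,0,0)]))"
```

```text
(no output)
```

View pics/z2_t.png

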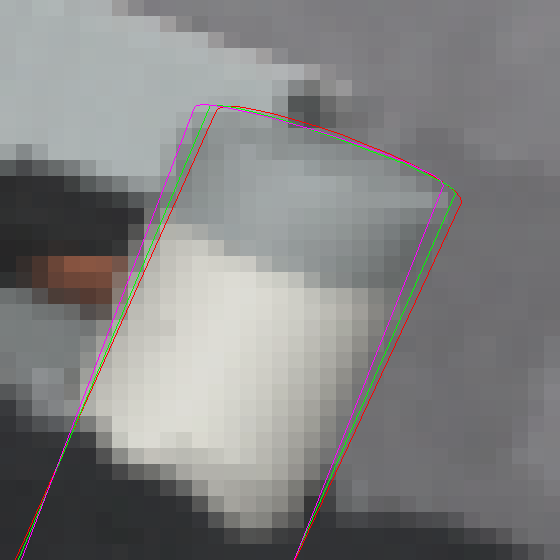

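View pics/z2_s.png

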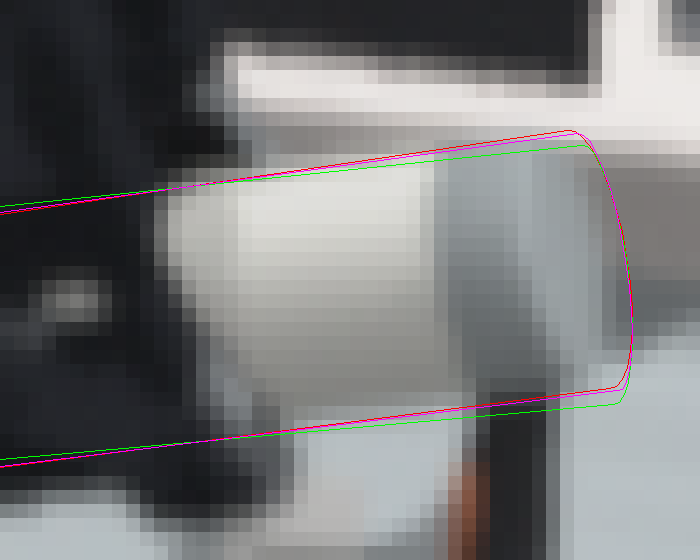

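```bash
sed -i 's/-.2955,.045/-.2948,.045/' bay.py; python3 - <<'E'
from bay import *
o=bot.get_obs();print(where())
p0,R0=o["eef_pos"],Ro.from_quat(o["tool_rot"])
q,R2=tgt(16.5,27,25);print(step(p0,R0,q,R2))
q2,R2=tgt(-10.5,26,25);print(step(q,R2,q2,R2))
E
```

```text
clock 8.00 C(bay mm) [15.  -0.8 57.2] tilt 25.05 yawerr -0.01 F(bay) [-0.  -0.4 -1.6] w 0.0325 j [-0.62  0.26 -0.51  0.39  0.13 -0.29]
(array([ 0.05, -0.01, -0.02]), array([ 0.8, 28. , 11.5]))
(array([0., 0., 0.]), array([  0. , -10.5,  24.9]))
```

```bash
python3 -m inch '0 0 0 0.8 10 4 1; 0 0 0 0 10 4 1; 0 0 0 0 8 3.5 1; 0 0 0 0 0 0 1; 0 0 0 0 0 0 1'; python3 ov2.py k3
```

```text
clock: 8.62
eef_pos: [0.4939, -0.302, 0.054]
tool_rot: [0.68, 0.499, -0.318, -0.433]
ft_force: [-0.2, 1.4, -1.7]
grip_width: 0.0321
clock 8.72 C(bay mm) [16.5 -0.  26.7] tilt 25.04 yawerr -0.01 F(bay) [-1.7  0.1 -1.9] w 0.0322 j [-0.62  0.31 -0.54  0.3   0.13 -0.28]
```

View pics/k3_top.png

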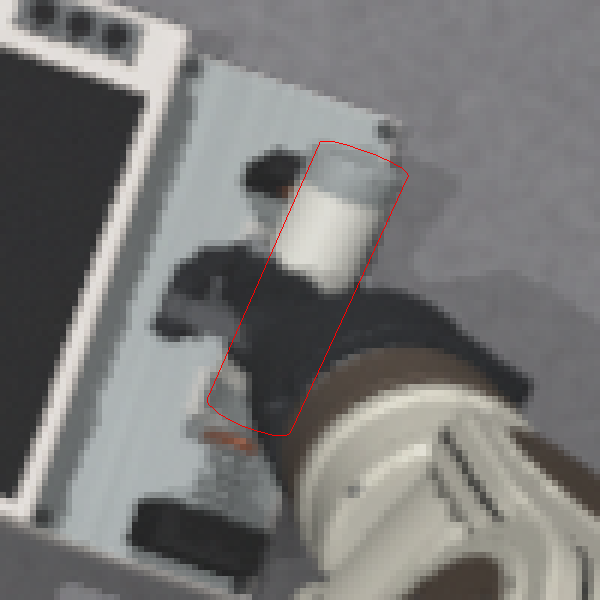

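View pics/k3_side.png

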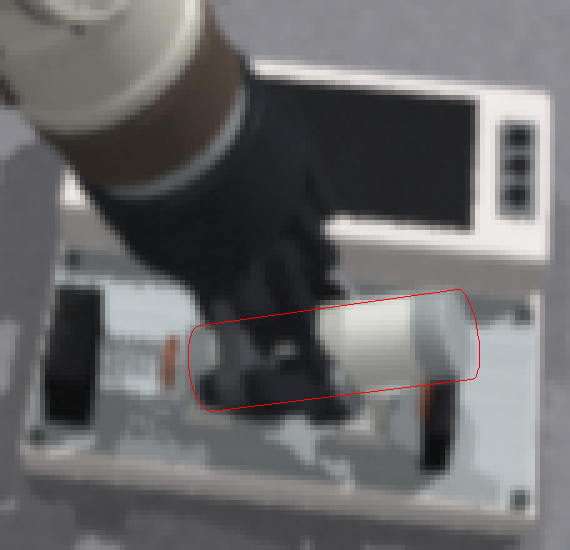

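The near end is in front of the copper disc (side ≈(170,360) in the crop) and the far end is above the post. I'll push into the spring with that end still raised.

```bash
python3 -m inch '0 0 0 0 -2 5 1; 0 0 0 0 -2 5 1; 0 0 0 0 -2 5 1; 0 0 0 0 0 0 1'; python3 -c "
from bay import *;print(where())"; python3 -m inch '0 0 0 0 -2.2 5 1; 0 0 0 0 -2.2 5 1; 0 0 0 0 0 0 1; 0 0 0 0 0 0 1';python3 ov2.py k4
```

```text
clock: 9.22
eef_pos: [0.4793, -0.2975, 0.0543]
tool_rot: [0.681, 0.499, -0.317, -0.432]
ft_force: [3.5, -0.3, -0.3]
grip_width: 0.0324
clock 9.22 C(bay mm) [ 0.8 -0.  26.5] tilt 25.15 yawerr -0.01 F(bay) [ 3.4  0.7 -0.3] w 0.0324 j [-0.63  0.29 -0.58  0.29  0.13 -0.29]
clock: 9.72
eef_pos: [0.4703, -0.2946, 0.0547]
tool_rot: [0.681, 0.5, -0.317, -0.431]
ft_force: [6.9, -0.6, -1.0]
grip_width: 0.0322
clock 9.82 C(bay mm) [-8.6  0.1 26.8] tilt 25.28 yawerr 0.04 F(bay) [ 7.1  1.  -1.4] w 0.0323 j [-0.64  0.27 -0.6   0.28  0.14 -0.3 ]
```

View pics/k4_top.png

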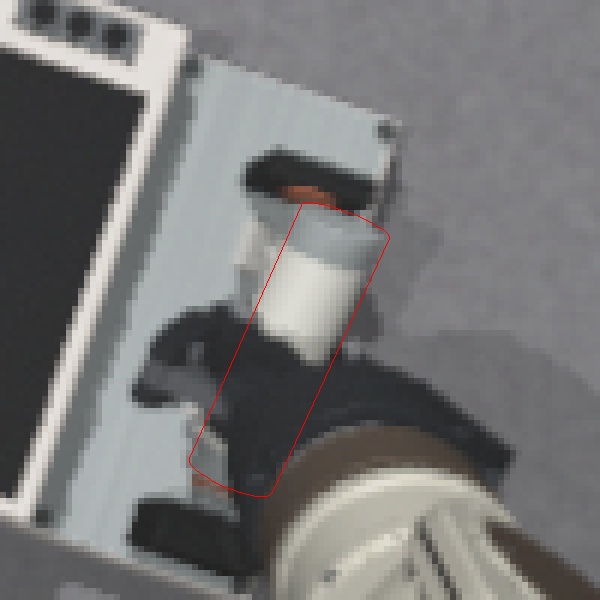

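View pics/k4_side.png

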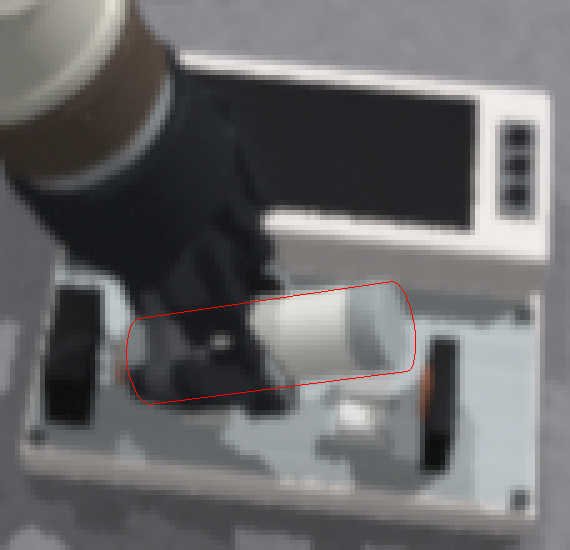

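```bash
python3 - <<'E'
from bay import *
o=bot.get_obs();p,R0=o["eef_pos"],Ro.from_quat(o["tool_rot"])
for t in(25,21,17,13,9,6,3):
    n=-60-4*(25-t)/25;th=np.radians(t)
    q,R2=tgt(n+55*np.cos(th),1.5+1.5*t/25+55*np.sin(th),t);print(t,step(p,R0,q,R2));p,R0=q,R2
E
```

```text
25 (array([0.28, 0.04, 0.01]), array([-0.1, -0.1,  1.7]))
21 (array([ 4., -0., -0.]), array([-0. ,  3.7,  2.1]))
17 (array([4., 0., 0.]), array([0. , 3.8, 2.1]))
13 (array([4., 0., 0.]), array([0. , 3.8, 2.1]))
9 (array([ 4., -0., -0.]), array([-0. ,  3.9,  2.1]))
6 (array([3., 0., 0.]), array([0. , 3. , 1.6]))
3 (array([ 3.,  0., -0.]), array([-0. ,  3. ,  1.6]))
```

```bash
python3 -m inch '0 0 0 0 0 1.7 1; 4 0 0 0 3.7 2.1 1; 4 0 0 0 3.8 2.1 1; 4 0 0 0 3.8 2.1 1; 0 0 0 0 0 0 1';python3 ov2.py k5
```

```text
clock: 10.45
eef_pos: [0.4688, -0.2941, 0.0411]
tool_rot: [0.632, 0.464, -0.367, -0.5]
ft_force: [6.1, -0.4, 1.1]
grip_width: 0.0326
clock 10.55 C(bay mm) [-7.4  0.1 14.4] tilt 13.33 yawerr 0.04 F(bay) [6.5 1.5 0.7] w 0.0324 j [-0.6   0.36 -0.4   0.58  0.07 -0.28]
```

View pics/k5_top.png

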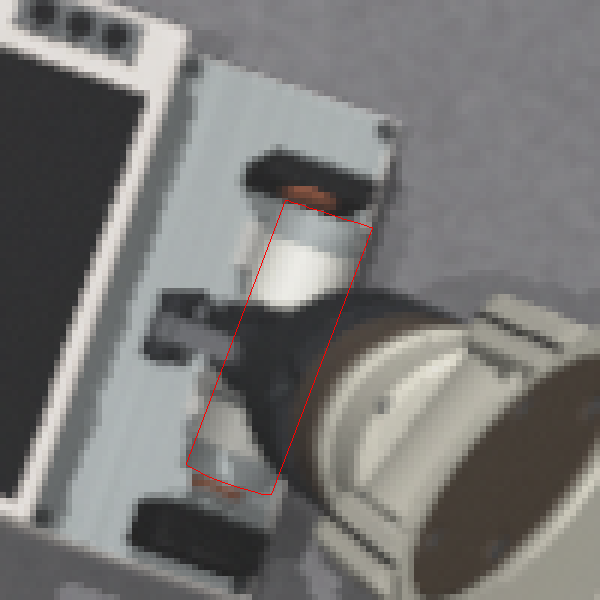

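View pics/k5_side.png

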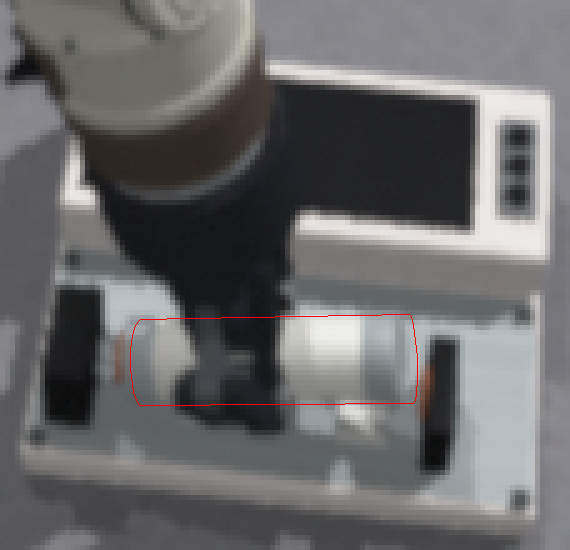

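```bash
python3 -m inch '0 0 0 0 0 2.5 1; 4 0 0 0 3.9 2.1 1; 3 0 0 0 3 1.6 1; 3 0 0 0 3 1.6 1; 0 0 0 0 0 0 1;0 0 0 0 0 0 1';python3 ov2.py k6
```

```text
clock: 11.3
eef_pos: [0.4629, -0.2923, 0.0299]
tool_rot: [0.587, 0.43, -0.406, -0.553]
ft_force: [7.4, -0.6, 1.3]
grip_width: 0.0324
clock 11.40 C(bay mm) [-9.6  0.   3.9] tilt 3.43 yawerr 0.01 F(bay) [6.8 1.9 0.3] w 0.0326 j [-0.57  0.46 -0.24  0.81  0.02 -0.27]
```

View pics/k6_top.png

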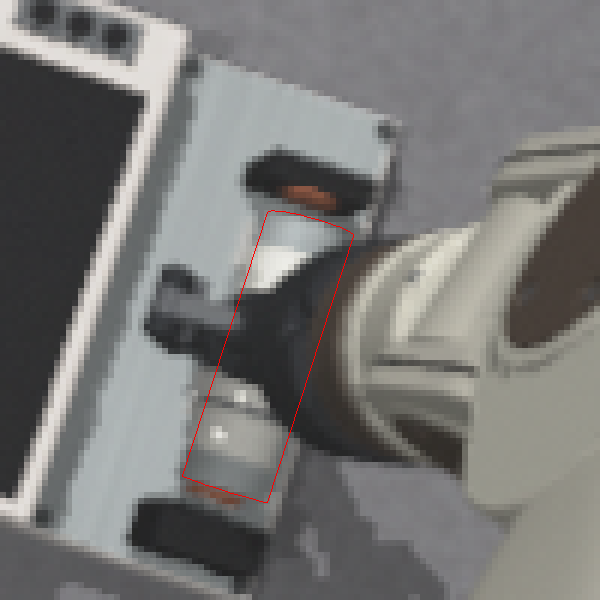

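View pics/k6_side.png

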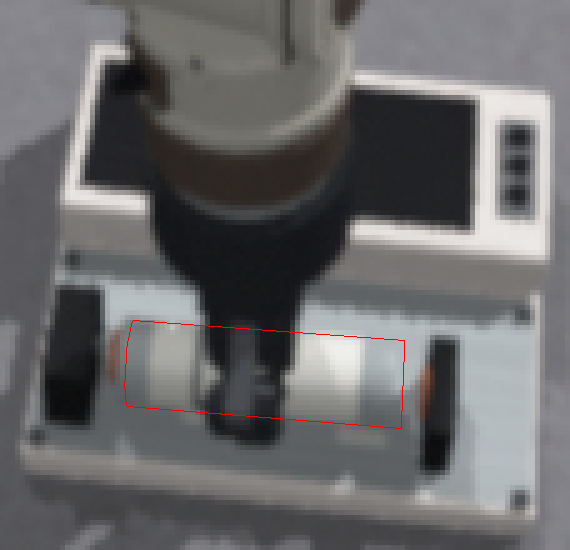

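```bash
python3 -m inch '1.7 0 0 0 2 0.5 1; 1.7 0 0 0 2 0.5 1; 0 0 0 0 0 0 1; 0 0 0 0 0 0 1';python3 ov2.py k7; python3 ov3.py k7z
```

```text
clock: 11.9
eef_pos: [0.4621, -0.2919, 0.028]
tool_rot: [0.571, 0.418, -0.418, -0.57]
ft_force: [4.0, 2.9, 16.0]
grip_width: 0.0322
clock 12.00 C(bay mm) [-9.2  0.2  2. ] tilt 0.12 yawerr -0.03 F(bay) [ 2.7  3.2 14.9] w 0.0322 j [-0.56  0.5  -0.18  0.89  0.   -0.26]
```

View pics/k7_side.png

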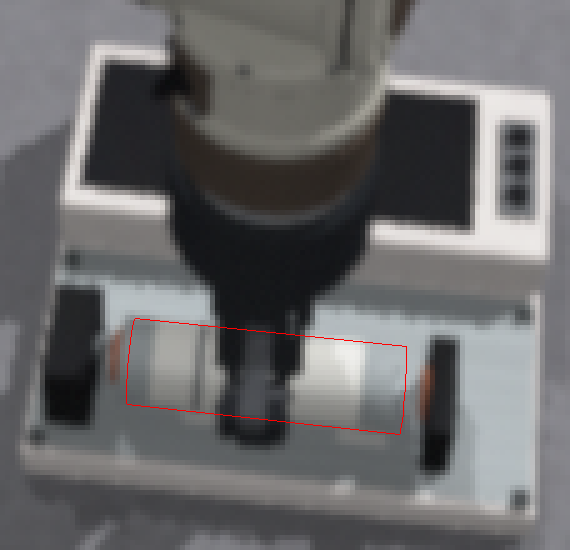

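View pics/k7_top.png

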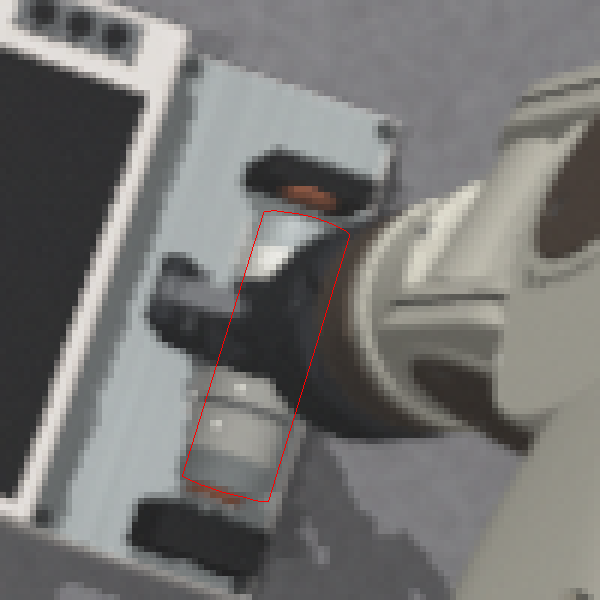

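```bash
python3 -m inch '0 0 0 0 -1.2 0 1; 0 0 0 0 0 -3 1; 0 0 0 0 0 -3 1; 0 0 0 0 0 0 1; 0 0 0 0 0 0 1';python3 -c "
from bay import *;print(where())"; python3 -m inch '0 0 0 0 0 -2 1; 0 0 0 0 0 0 1;0 0 0 0 0 0 1';python3 ov2.py k8
```

```text
clock: 12.72
eef_pos: [0.4636, -0.2924, 0.028]
tool_rot: [-0.569, -0.416, 0.419, 0.572]
ft_force: [-4.0, 4.3, 16.3]
grip_width: 0.0325
clock 12.72 C(bay mm) [-7.5  0.1  2. ] tilt -0.38 yawerr -0.10 F(bay) [-5.1  2.9 16.3] w 0.0325 j [-0.56  0.51 -0.17  0.9  -0.   -0.25]
clock: 13.1
eef_pos: [0.4647, -0.2928, 0.028]
tool_rot: [-0.568, -0.416, 0.419, 0.573]
ft_force: [-5.2, 4.6, 18.2]
grip_width: 0.0325
clock 13.20 C(bay mm) [-6.3  0.1  2. ] tilt -0.46 yawerr -0.11 F(bay) [-6.2  1.7 17.7] w 0.0323 j [-0.56  0.51 -0.16  0.9  -0.   -0.25]
```

View pics/k8_side.png

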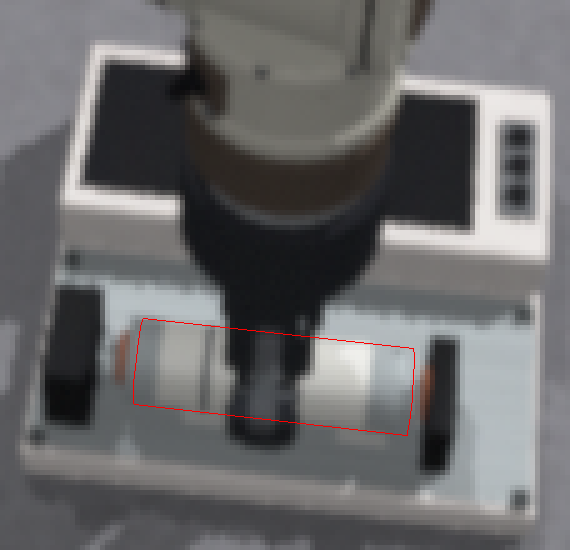

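View pics/k8_top.png

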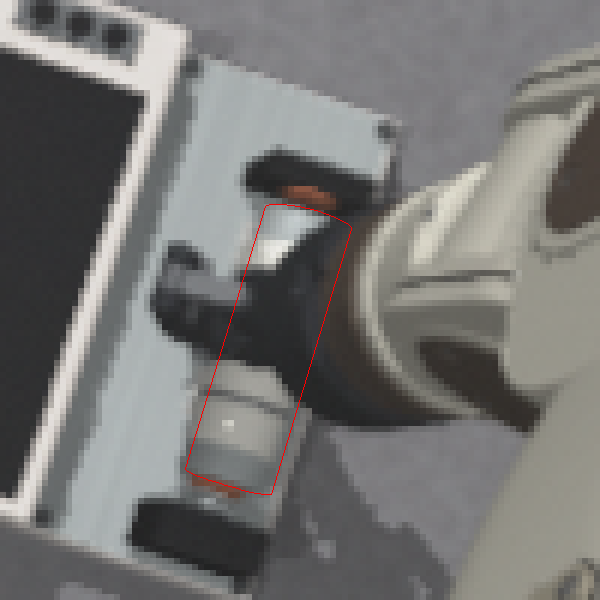

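```bash
python3 -m inch '0 0 0 0 -2 0 1; 0 0 0 0 0 0 1;0 0 0 0 0 0 1';python3 -c "
from bay import *;print(where())"; python3 -m inch '0 0 0 0 -2 -1 1; 0 0 0 0 0 0 1;0 0 0 0 0 0 1';python3 ov2.py k9
```

```text
clock: 13.58
eef_pos: [0.4679, -0.2936, 0.0283]
tool_rot: [-0.569, -0.418, 0.419, 0.571]
ft_force: [5.5, 0.1, 2.3]
grip_width: 0.0325
clock 13.57 C(bay mm) [-3.1  0.2  2.3] tilt -0.17 yawerr -0.01 F(bay) [5.2 1.7 2.3] w 0.0325 j [-0.56  0.51 -0.16  0.9  -0.   -0.25]
clock: 13.95
eef_pos: [0.4681, -0.2939, 0.0292]
tool_rot: [-0.569, -0.417, 0.419, 0.572]
ft_force: [6.0, -0.6, -1.8]
grip_width: 0.0323
clock 14.05 C(bay mm) [-2.7  0.   3.3] tilt -0.27 yawerr -0.00 F(bay) [ 5.4  1.7 -2.7] w 0.0323 j [-0.56  0.51 -0.15  0.91 -0.   -0.25]
```

View pics/k9_side.png

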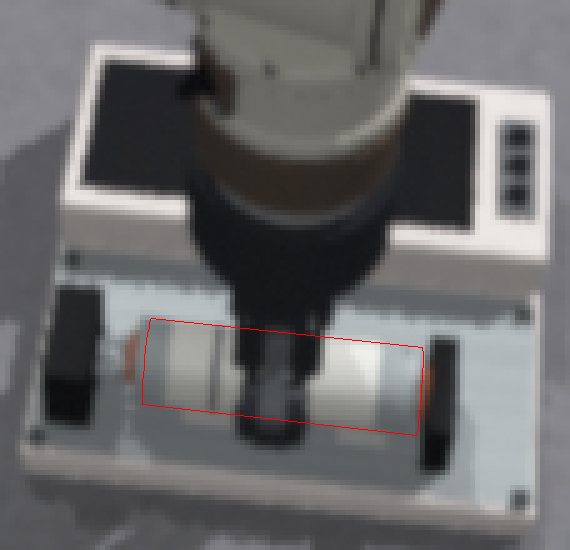

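```bash
python3 -m inch '0 0 0 0 1 -1 1; 0 0 0 0 0 -1 1;0 0 0 0 0 0 1;0 0 0 0 0 0 1';python3 -c "
from bay import *;print(where())"; python3 -m inch '0 0 0 0 0 0 0.4; 0 0 0 0 0 0 0.4;0 0 0 0 0 0 0.4;0 0 0 0 0 0 0.4';python3 ov2.py k10
```

```text
clock: 14.55
eef_pos: [0.4695, -0.2945, 0.0285]
tool_rot: [-0.569, -0.417, 0.419, 0.572]
ft_force: [3.9, -1.2, 0.4]
grip_width: 0.0319
clock 14.55 C(bay mm) [-1.2 -0.1  2.5] tilt -0.32 yawerr -0.01 F(bay) [4.1 0.  0.4] w 0.0319 j [-0.56  0.52 -0.15  0.91 -0.   -0.25]
clock: 15.05
eef_pos: [0.4684, -0.2939, 0.0282]
tool_rot: [-0.568, -0.416, 0.42, 0.573]
ft_force: [-0.4, 0.0, 0.1]
grip_width: 0.0514
clock 15.15 C(bay mm) [-2.2  0.1  2.3] tilt -0.42 yawerr -0.02 F(bay) [ 0.4 -0.2  0.7] w 0.0509 j [-0.56  0.52 -0.15  0.91 -0.   -0.25]
```

View pics/k10_side.png

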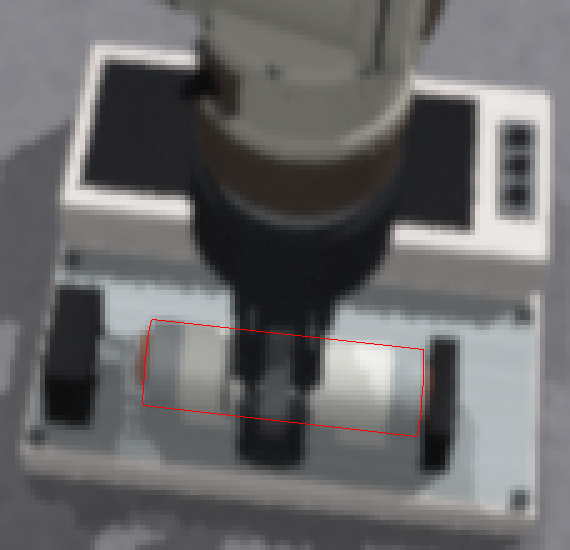

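View pics/k10_top.png

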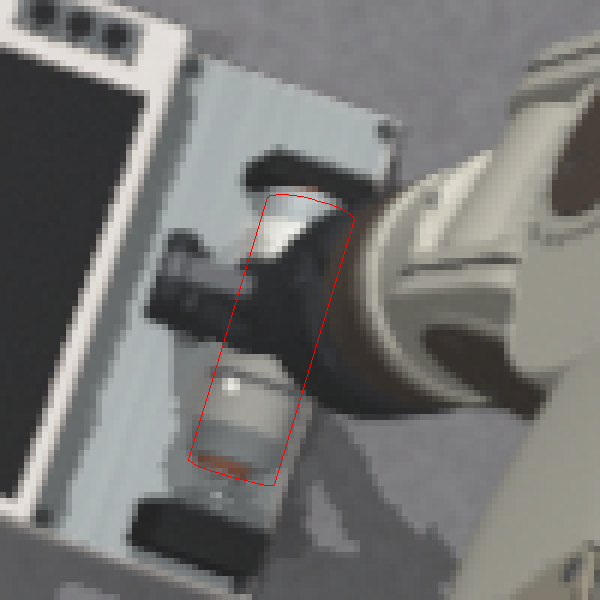

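The spring has moved the cartridge onto the fixed contact, and the fingers are clear at 51 mm with no force on the wrist. I'll back straight up and away.

```bash
python3 -m inch '0 0 0 0 -10 0 0.4; 0 0 0 0 -20 0 0.4; 0 0 0 0 -50 0 0.4; 0 0 0 0 -50 0 0.4; 0 0 0 0 -30 50 0.4; 0 0 0 50 0 50 0.4; 0 0 0 50 0 50 0.4; 0 0 0 50 0 20 0.4;0 0 0 50 0 0 0.4; 0 0 0 50 0 0 0.4; 0 0 0 0 0 0 0.4';python3 - <<'E'
from bay import *
print(where())
a=np.radians(YAW);u=np.array([np.cos(a),np.sin(a),0]);v=np.array([-u[1],u[0],0]);w=np.array([0,0,1.])
for c,(x0,y0,x1,y1),K in(("top",(400,145,480,245),6),("side",(298,240,412,350),6)):
    r=bot.camera(c);cv2.imwrite(f"pics/full_{c}.png",r["color"])
    im=cv2.resize(r["color"][y0:y1,x0:x1],None,fx=K,fy=K,interpolation=cv2.INTER_NEAREST);im0=im.copy()
    q=[BAY+k*.055*u+.017*(np.cos(t)*v+np.sin(t)*w) for k in(-1,1) for t in np.linspace(0,6.28,32)]
    h=cv2.convexHull(np.array([proj(r,k) for k in q],np.float32)).reshape(-1,2)
    cv2.polylines(im,[np.round((h-np.array((x0,y0))+.5)*K).astype(np.int32)],True,(0,0,255),1)
    cv2.imwrite(f"pics/f_{c}.png",im[:600])
E
```

```text
clock: 16.52
eef_pos: [0.3915, -0.0168, 0.1904]
tool_rot: [-0.567, -0.419, 0.421, 0.571]
ft_force: [-1.5, 0.4, 0.7]
grip_width: 0.0512
clock 16.52 C(bay mm) [-159.2  241.3  164.4] tilt -0.29 yawerr 0.35 F(bay) [-1.5 -0.1  0.7] w 0.0512 j [-0.04  0.06 -0.32  1.2   0.    0.25]
```

View pics/f_top.png

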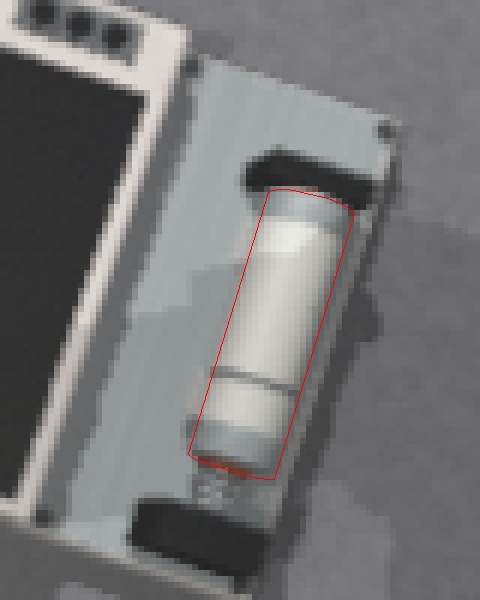

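View pics/f_side.png

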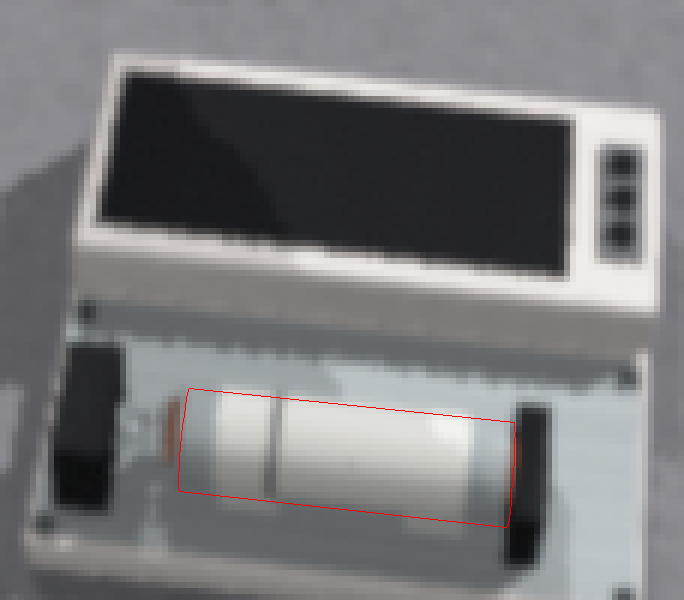

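View pics/full_top.png

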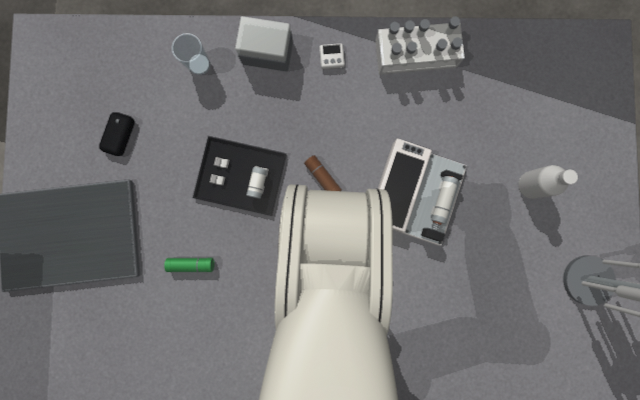

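The cartridge lies level, matching the seated-pose outline to about 1 px, and touches both orange contacts. The short one is still at (257,182). Handing in.

```bash
python3 -c "
from workcell import bot
print(bot.get_obs()['clock'],bot.get_obs()['ft_force']);print(bot.job_done())"
```

```text
16.625 [0.47240273 0.52386283 0.44345443]
the job is handed in; nothing more can be done
None
```

The long white cartridge is seated in the lamp bay between the two contacts, and I handed the job in at 16.6 s of the 40 s allowed. I picked it from the tray and pushed its near end into the spring contact with the far end raised 25°. The wrist read about 7 N then, which fits roughly 20 mm of compression. I tipped the far end down in front of the fixed contact, slid the cartridge forward, let go and backed the arm away.

**Last checks:**
- **Seating:** both camera views show the cartridge level in the bay, touching the spring disc and the fixed contact. It matches the outline expected for a seated cartridge to about 1–2 px.
- **Other parts:** the short cartridge stayed in its tray lane in the top view. The robot touches nothing, and the wrist force reads under 1 N.

**What disagreed or went less well:**
- **Camera offset:** the two cameras differed by a few mm sideways, so I took a value between them for the bay position.
- **Grasp:** closing the gripper pushed sideways on the cartridge with about 13 N, because my first position was off by up to about 5 mm.
- **Tilt in the gripper:** while tilted, the cartridge looked a few degrees flatter than the gripper.
- **Friction on the saddles:** the first slide forward stuck under about 16 N of downward force. I eased the gripper up and it then slid freely.

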